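# Draw the rolling pin out of the tool trough and hold it ready over the rolling board

## Task

Fetch the rolling pin out of the wooden tool trough: it is longer than the opening between the two fixed end shelves, so tip one end up and draw it out slantwise, without disturbing the little pot and jar on the shelves or the mug on the bench. Finish still holding the pin in the gripper, level and still, across the two guide strips over the middle of the rolling board, about a hand's breadth (some 9 cm) above the board and touching nothing else.

Things in the scene. Friction and masses are not known exactly. Their poses are not given: they have to be found in the camera images.
- pin_center (a point): Rolling pin: plain brown wood dowel, 36 mm diameter, 250 mm long, about 0.13 to 0.25 kg, a thin dark ring 20 mm from each end. The point is its very centre (on the axis, half-way along); the x axis runs along the pin. It lies loose on the floor of the trough, roughly along the trough, its centre 28 mm above the bench; it can roll if pushed sideways. Best gripped across its middle, from above.
- trough: Tool trough: pale wooden box fixed to the bench, 184 mm wide (x), 360 mm long (y); origin at the centre of its underside, z up. Floor 10 mm thick; inside 160 mm wide (x from -80 to 80) and 330 mm long (y from -165 to 165). A fixed shelf covers each end (see the opening); between the shelves the long sides, 12 mm thick, are 50 mm high.
- opening (a point): Middle of the trough's opening, level with the shelf tops, 75 mm above the bench; axes as the trough's. The opening between the two fixed plywood end shelves is 220 mm long (y from -110 to 110). Each shelf covers 70 mm at its end (|y| from 110 to 180), is 12 mm thick, its underside 63 mm and its top 75 mm above the bench.
- board: Rolling board: plywood, 300 mm (its x) by 260 mm (its y), 18 mm thick, fixed flat on the bench; origin at the centre of its underside, z up. Two dark guide strips run along its x at y = -95 and +95 mm, 25 mm wide, standing 8 mm above the board (26 mm above the bench). The pin goes across them, along the board's y axis, either way round.
- board_top (a point): The middle of the rolling board's upper face, 18 mm above the bench; axes as the board's.
- pot: Small unglazed clay cup, 50 mm across, 45 mm high, standing loose at a corner of one shelf; its centre is about 62 mm to one side of the trough's long centre line and 145 mm along it. Origin at the centre of its underside. To be left alone.
- jar: Small amber glass jar with white lid, 48 mm across, 60 mm high, standing loose at a corner of the other shelf, on the opposite side of the centre line from the pot. Origin at the centre of its underside. To be left alone.
- mug: Blue mug, 80 mm across without its handle, 90 mm high, standing on the bench between the far ends of the trough and the board. Origin at the centre of its underside. To be left alone.

How it is judged:
On the way:
1. the pin is tipped up (5 degrees or more) in the trough's opening, held by the fingers ((angle between pin_center's own x axis and vertical below 1.481 rad or angle between pin_center's own x axis and vertical above 1.661 rad) and contact force between the fingers and pin above 1 N and x of pin_center in the frame of trough between -0.09 and 0.09 m and y of pin_center in the frame of trough between -0.12 and 0.12 m), for 0.1 s.
At the end, for the whole second after the job is handed in: the fingers hold the pin still, level within 12 degrees, across the guide strips within 17 degrees, its centre within 50 mm of the middle of the board and 65 to 160 mm above the board's face, touching nothing but the gripper (angle between pin_center's own x axis and vertical between 1.361 and 1.781 rad and angle between the x axis of pin_center and the y axis of board, either way round below 0.3 rad and horizontal distance between pin_center and board_top below 0.05 m and z of pin_center in the frame of board_top between 0.065 and 0.16 m and contact force between the fingers and pin above 1 N and contact force between pin and board below 0.1 N and contact force between pin and trough below 0.1 N and contact force between pin and mug below 0.1 N and contact force between pin and pot below 0.1 N and contact force between pin and jar below 0.1 N and linear speed of pin below 0.03 m/s); the arm keeps its last pose, push and grip.
It fails at once if the little pot is shifted more than 20 mm or tipped (distance of pot from where it was at the start of the episode above 0.02 m or angle between pot's own z axis and vertical above 0.35 rad).
It fails at once if the jar is shifted more than 20 mm or tipped (distance of jar from where it was at the start of the episode above 0.02 m or angle between jar's own z axis and vertical above 0.35 rad).
It fails at once if the mug is shifted more than 20 mm or tipped (distance of mug from where it was at the start of the episode above 0.02 m or angle between mug's own z axis and vertical above 0.35 rad).
It also fails if it takes over 48 s, if anything falls off the work surface, if the arm or the gripper's body presses on something with over 40 N, if the wrist force passes 120 N, or if a joint passes its speed limit or range.

## Robot

A 6-joint arm with a two-finger parallel gripper is mounted at the origin on the work surface. World frame = base frame: x ahead of the robot, y to its left, z up, the work surface at z = 0. Lengths are in m, angles in rad, forces in N, time in s.
With the tool pointing down it reaches from about 0.325 to 0.9 m from the base axis. Payload 6.1 kg.
Tool frame: the origin (TCP) lies on the front face of the gripper's body, between the roots of the fingers; the fingertips stand 73 mm ahead of it and the grasp point (between the pads) lies arm.hold_point_z ahead of it (arm.hold_point_z is the distance from the TCP to the grasp point, in m); z points along the fingers, y is the direction in which the jaws open and shut (so a half turn about z gives the same grasp; the last joint's range is limited). The gripper opens to 85 mm and grips with 20 to 120 N. Pads are 22 mm wide; open, the fingers measure 114 mm over their backs; the gripper's body (76 mm by 85 mm) begins 54 mm behind the grasp point. The pads swing forward as they close: fully open they stand 13 mm farther back than shut.
Start: joints at [-1.246, 0.22, 1.526, -0, 1.395, -0.126], TCP at [0.272, -0.563, 0.304] pointing down, gripper open.
Joint ranges: [-2.98, 2.98], [-0.91, 2.08], [0.09, 2.57], [-1.24, 4.39], [0.2, 2.65], [-2.68, 2.68]. Speed limits (rad/s): [2.57, 2.57, 3.01, 3.14, 3.14, 3.14].

## Interface

Orientations are given as a unit quaternion [x, y, z, w].
In Python, from plant import arm gives the robot as it stands.
- The arm moves only by the tool step_arm, never from a script. Its argument "series" is a list that holds one entry, the list of rows, each a list of 7 numbers: the turn, a rotation vector about the tool's x, y, z in units of 180 degrees (1.0 is 180 degrees), then the shift along the tool's x, y, z in units of 0.1 m (1.0 is 0.1 m), then the gripper command: -1 is fully open, 1 is shut, values between are in proportion. In form: [[[rx, ry, rz, x, y, z, fingers], ...]]. A call has 1 to 20 rows; each row is the pose to reach, as a shift and turn from the pose measured when the call began, along the tool's axes at that moment, turning the shorter way round; what a row does not reach only later rows make up. A row lasts 1/12 s, in which the tool goes at most 41.7 mm and 7.16 degrees, less where a joint would pass 70% of its speed; a pose out of reach is approached as far as the arm can. A call with a number of a shift or a turn outside -1 to 1 is refused whole. A call with a gripper value outside its range is refused whole. The fingers move at their own pace and stop on an object; "squeeze" is the grip in N (left out, the last holds). Time passes only in rows, so rows that repeat a pose let the fingers close. It gives the time, the measured TCP pose, the force and the opening at its end, in the units of the state.
- arm.sense(): the state, without advancing time (a new reading comes with each control period).
- arm.camera(name): name is "side" or "top"; returns a dict with "frame" (384x512x3 uint8, blue, green, red), "range_z" (384x512 float32, m along the optical axis (not along the pixel's ray), 0 where there is no reading), "vertical_fov" (degrees; the focal length in pixels is half the picture's height over the tangent of half this angle, whatever the lens; pixels are square), "cx", "cy" (the principal point, pixels), "view" (4x4, takes a point from world to camera coordinates). Camera axes: x right, y down, z forward; pixel columns grow to the right and rows downward; lengths in m; the calibration is good to about 2 mm. A picture is of the moment at which its call begins.
- arm.sign_off(): hands the job in, once; it reports no verdict.
The state is a dict: "clock": time; "joint_positions": joint angles; "joint_vel": joint speeds; "joint_efforts": joint torques, N m; "tcp_pos": TCP position; "eef_rot": TCP orientation; "contact_force": force on the tool from outside, world axes, zero at the start; "wrist_torque": the same for the moment, N m; "width": finger opening in m.
Only numpy, scipy, OpenCV 4.12 (cv2) and the standard library are available. Lean on these libraries where they do the work, as an engineer would, in place of code of your own. Each camera call takes 0.05 s, during which the arm holds its last target. There are 200 camera calls.

## Working session

There is one attempt and no reset: what is moved stays moved. The work goes in short steps, Python scripts to look and compute and a tool call to move; the robot and the scene stay as the last step left them, time stands still between calls to the robot, and variables do not carry over. Pictures are saved under pics/ and viewed, about 8 in all and at most 12, crops included, and the job is handed in when it is done.

Besides the shell and the picture viewer there is one more tool, called after "Request:" by a JSON object that holds its "method" and its "body", one argument or row to a line. step_arm: Moves the arm, as the interface text tells. Shifts and turns lie within -1 to 1; 1 stands for 0.1 m of shift or 180 degrees of turn. Its arguments: {"type":"object","properties":{"series":{"type":"array","items":{"type":"array","items":{"type":"array","items":{"type":"number","minimum":-1,"maximum":1}}}},"squeeze":{"type":"number"}},"required":["series"]}

```bash
mkdir -p pics; ls
python3 - <<'E'
from plant import arm
import cv2,numpy as np
print(arm.sense(),arm.hold_point_z)
for n in("side","top"):
    c=arm.camera(n);cv2.imwrite(f"pics/{n}0.png",c["frame"]);np.savez(f"pics/{n}0.npz",**{k:c[k] for k in c})
    print(n,c["vertical_fov"],c["cx"],c["cy"],np.round(c["view"],3).tolist())
E
```

```text
pics
{'clock': 0.0, 'joint_positions': array([-1.24612960e+00,  2.21213489e-01,  1.52760261e+00,  8.12685851e-06,
        1.39471504e+00, -1.26128483e-01]), 'joint_vel': array([-0.00139341,  0.00018671,  0.00159445,  0.00072315, -0.0007174 ,
       -0.00126656]), 'joint_efforts': array([-9.51853617e-04, -4.96901822e+01, -3.89393914e+01, -1.05140130e-04,
        1.09753539e-02,  1.01875671e-05]), 'tcp_pos': array([ 0.27213396, -0.56212779,  0.30281144]), 'eef_rot': array([ 9.74705024e-01,  2.23493126e-01, -9.20780018e-05, -9.64870322e-04]), 'contact_force': array([ 0.74695281,  0.05913462, -0.54563037]), 'wrist_torque': array([0.00311976, 0.00905139, 0.01099012]), 'width': 0.08551081573958996} 0.0539
side 55.526476105293476 256.0004769495873 194.80626628086478 [[-0.905, -0.426, -0.003, 0.526], [-0.327, 0.698, -0.637, 0.23], [0.273, -0.575, -0.771, 0.804], [0.0, 0.0, 0.0, 1.0]]
top 44.58684836737777 251.51554597454015 192.88188254420317 [[0.008, -1.0, -0.009, -0.002], [-0.995, -0.007, -0.104, 0.574], [0.104, 0.009, -0.995, 1.32], [0.0, 0.0, 0.0, 1.0]]
```

View pics/top0.png

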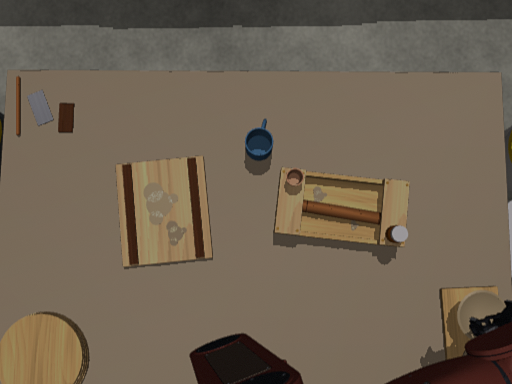

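View pics/side0.png

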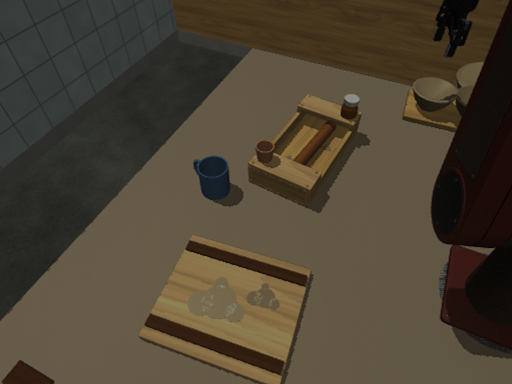

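```bash
cat > h.py <<'E'
import numpy as np,cv2
def world(c):
    f=192/np.tan(np.radians(float(c["vertical_fov"]))/2)
    z=c["range_z"].astype(float);v,u=np.mgrid[:384,:512]
    p=np.stack([(u-c["cx"])/f*z,(v-c["cy"])/f*z,z],-1)
    V=c["view"];return (p-V[:3,3])@V[:3,:3]
def ray(c,u,v,h):
    f=192/np.tan(np.radians(float(c["vertical_fov"]))/2);V=c["view"]
    R=V[:3,:3];o=-R.T@V[:3,3];d=R.T@np.array([(u-c["cx"])/f,(v-c["cy"])/f,1])
    return o+d*(h-o[2])/d[2]
E
python3 - <<'E'
from h import *
c=dict(np.load("pics/top0.npz"));P=world(c);f=c["frame"]
u0,v0=265,155
U,V=np.meshgrid(np.arange(512),np.arange(384))
def rect(name,m):
    m=cv2.morphologyEx(m.astype(np.uint8),cv2.MORPH_OPEN,np.ones((3,3)))
    q=P[m>0]; r=cv2.minAreaRect(q[:,:2].astype(np.float32)*1000)
    print(name,len(q),"z",np.median(q[:,2]).round(4),np.round(r[0],1),np.round(r[1],1),round(r[2],2))
    return q
reg=(U>265)&(U<420)&(V>155)&(V<255)
Z=P[...,2]
sh=reg&(abs(Z-.075)<.006)
rect("L shelf",sh&(U<312));rect("R shelf",sh&(U>370)); rect("both",sh)
rect("trough all",reg&(Z>.03)&(Z<.083))
inn=(U>303)&(U<383)&(V>185)&(V<232)
rect("pin",inn&(Z>.03)&(Z<.052))
hsv=cv2.cvtColor(f,cv2.COLOR_BGR2HSV)
rect("board",(U>105)&(U<225)&(V>145)&(V<275)&(Z>.012)&(Z<.035))
rect("strips",(U>105)&(U<225)&(V>145)&(V<275)&(hsv[...,2]<70)&(Z>.01))
rect("strips h",(U>105)&(U<225)&(V>145)&(V<275)&(Z>.0225)&(Z<.035))
rect("mug",(U>240)&(U<280)&(V>115)&(V<165)&(Z>.05))
rect("pot",reg&(U<310)&(Z>.1));rect("jar",reg&(U>370)&(Z>.12))
im=cv2.resize(f[155:255,265:420],None,fx=5,fy=5,interpolation=cv2.INTER_CUBIC)
cv2.imwrite("pics/crop1.png",im)
E
```

```text
L shelf 1280 z 0.0756 [ 549.9 -105.4] [ 70.  184.1] 84.1
R shelf 1319 z 0.0752 [ 519.8 -393.3] [ 71.7 184.2] 83.79
both 2599 z 0.0754 [ 534.8 -249.9] [360.7 184.3] 83.99
trough all 4578 z 0.0731 [ 534.9 -249.8] [360.9 184.5] 84.0
pin 919 z 0.0435 [ 522.5 -254.1] [219.7  35.5] 80.94
board 9135 z 0.0203 [524.6 258.8] [300.4 260.8] 6.3
strips 1618 z 0.0271 [529.4 183.2] [285.7 365.3] 5.96
strips h 1555 z 0.0272 [524.2 258.9] [289.5 215.7] 6.25
mug 242 z 0.0802 [608.6 -18.7] [ 69.9 350.4] 89.65
pot 69 z 0.118 [ 622.4 -122. ] [46.2 19.8] 58.37
jar 230 z 0.1349 [ 457.3 -209.4] [ 42.2 398.5] 0.8
```

View pics/crop1.png

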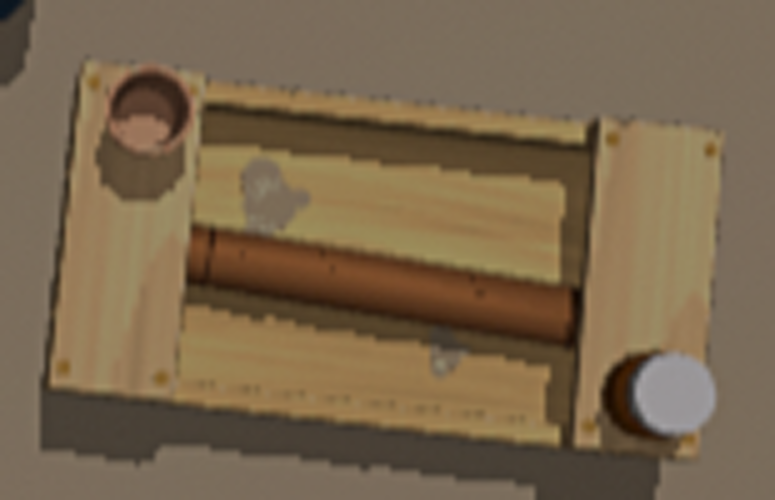

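The top view shows the pin with its left ring at about (307,206) and its right end at about (380,217). The pot is on the left shelf, far side, and the jar is on the right shelf, near side. All sizes agree with those given: trough 361x184 mm, board 300x261 mm, pin top at 44 mm.

```bash
cat >> h.py <<'E'
from scipy.spatial.transform import Rotation as R
H=0.0539
def go(p,pin,tilt=0):  # grasp point p, pin heading deg, tilt: +y end up deg
    from plant import arm
    s=arm.sense();R0=R.from_quat(s["eef_rot"]);a=np.radians(pin)
    D=R.from_matrix(np.array([[np.cos(a),np.sin(a),0],[np.sin(a),-np.cos(a),0],[0,0,-1.]]).T)*R.from_rotvec([0,np.radians(tilt),0])
    t=np.array(p)-H*D.as_matrix()[:,2]
    print("turn",((R0.inv()*D).as_rotvec()/np.pi).round(4),"shift",(R0.inv().apply(t-s["tcp_pos"])/.1).round(3),"tcp goal",t.round(4))
def now():
    from plant import arm
    s=arm.sense();M=R.from_quat(s["eef_rot"]).as_matrix()
    print("t",round(s["clock"],2),"grasp",(s["tcp_pos"]+H*M[:,2]).round(4),"x",M[:,0].round(3),"F",s["contact_force"].round(1),"w",s["width"].round(4))
E
python3 - <<'E'
from h import *
c=dict(np.load("pics/top0.npz"))
a=ray(c,306.6,206,.046);d=np.array([.1575,.9875,0]);print("ring",a,"centre",a-.105*d)
print("R end vis",ray(c,380.4,217.4,.046))
b=[ray(c,u,v,.018)[:2].round(3) for u,v in((117,163),(204,156),(212,265),(124,266))];print(b)
go([.523,-.252,.2],81)
E
```

```text
ring [ 0.53586642 -0.15459061  0.046     ] centre [ 0.51932892 -0.25827811  0.046     ]
R end vis [ 0.50502458 -0.36280431  0.046     ]
[array([0.661, 0.398]), array([0.683, 0.143]), array([0.367, 0.114]), array([0.362, 0.366])]
turn [-5.000e-04 -3.000e-04 -3.065e-01] shift [ 3.609 -1.698  0.494] tcp goal [ 0.523  -0.252   0.2539]
```

Request:
{"method": "step_arm", "body": {
  "series": [
    [[0, 0, 0, 0.4, -0.25, 0.1, -1], [0, 0, 0, 0.75, -0.5, 0.15, -1], [0, 0, 0, 1, -0.75, 0.25, -1]]
  ]
}}

```text
clock: 0.35
tcp_pos: [0.3289, -0.4535, 0.2787]
eef_rot: [0.975, 0.223, 0.0, -0.001]
contact_force: [0.3, -0.6, 0.2]
width: 0.0854
```

Request:
{"method": "step_arm", "body": {
  "series": [
    [[0, 0, 0, 0.4, -0.15, 0.1, -1], [0, 0, 0, 0.75, -0.4, 0.15, -1], [0, 0, 0, 1, -0.6, 0.25, -1]]
  ]
}}

```text
clock: 0.6
tcp_pos: [0.3941, -0.3542, 0.2539]
eef_rot: [0.975, 0.223, 0.001, -0.0]
contact_force: [0.5, -0.9, -0.8]
width: 0.0856
```

Request:
{"method": "step_arm", "body": {
  "series": [
    [[0, 0, 0, 0.4, -0.15, 0, -1], [0, 0, 0, 0.75, -0.3, 0, -1], [0, 0, 0, 1, -0.35, 0, -1]]
  ]
}}

```text
clock: 0.85
tcp_pos: [0.4701, -0.2755, 0.2534]
eef_rot: [0.975, 0.224, 0.001, -0.001]
contact_force: [0.0, -0.5, 0.9]
width: 0.0855
```

```bash
python3 -c "
from h import *
now();go([.5215,-.258,.2],81)"
```

```text
Traceback (most recent call last):
  File "h.py", line 22, in now
    print("t",round(s["clock"],2),"grasp",(s["tcp_pos"]+H*M[:,2]).round(4),"x",M[:,0].round(3),"F",s["contact_force"].round(1),"w",s["width"].round(4))
                                                                                                                                   ^^^^^^^^^^^^^^^^
AttributeError: 'float' object has no attribute 'round'
```

```bash
sed -i 's/s\["width"\].round(4)/round(s["width"],4)/' h.py; python3 -c "
from h import *
now();go([.5215,-.258,.2],81)"
```

```text
t 0.85 grasp [ 0.4701 -0.2754  0.1995] x [0.9   0.436 0.002] F [ 0.  -0.5  0.9] w 0.0855
turn [-0.0004 -0.0009 -0.3064] shift [ 0.539  0.066 -0.004] tcp goal [ 0.5215 -0.258   0.2539]
```

Request:
{"method": "step_arm", "body": {
  "series": [
    [[0, 0, -0.04, 0.2, 0, 0, -1], [0, 0, -0.08, 0.4, 0.05, 0, -1], [0, 0, -0.12, 0.54, 0.065, 0, -1], [0, 0, -0.16, 0.54, 0.065, 0, -1], [0, 0, -0.2, 0.54, 0.065, 0, -1], [0, 0, -0.235, 0.54, 0.065, 0, -1], [0, 0, -0.27, 0.54, 0.065, 0, -1], [0, -0.001, -0.306, 0.54, 0.065, 0, -1], [0, -0.001, -0.306, 0.54, 0.065, 0, -1], [0, -0.001, -0.306, 0.54, 0.065, 0, -1]]
  ]
}}

```text
clock: 1.68
tcp_pos: [0.5214, -0.2577, 0.2531]
eef_rot: [0.762, 0.648, -0.0, -0.001]
contact_force: [0.1, -0.7, -0.0]
width: 0.0855
```

Run:
```python
from h import *
from plant import arm
now();go([.5215,-.258,.031],81)
for n,b in(("top",(150,260,260,420)),("side",(60,210,230,380))):
    f=arm.camera(n)["frame"][b[0]:b[1],b[2]:b[3]]
    cv2.imwrite(f"pics/{n}1.png",cv2.resize(f,None,fx=4,fy=4))
a=cv2.imread("pics/top1.png");b=cv2.imread("pics/side1.png")
w=640;a=cv2.resize(a,(400,275));b=cv2.resize(b,(400,400));o=np.zeros((400,800,3),np.uint8);o[:275,:400]=a;o[:,400:]=b
cv2.imwrite("pics/m1.png",o)
```

```text
t 1.68 grasp [ 0.5213 -0.2576  0.1992] x [0.161 0.987 0.001] F [ 0.1 -0.7 -0. ] w 0.0855
turn [-0.0006 -0.0002 -0.0014] shift [-0.004  0.005  1.682] tcp goal [ 0.5215 -0.258   0.0849]
```

View pics/m1.png

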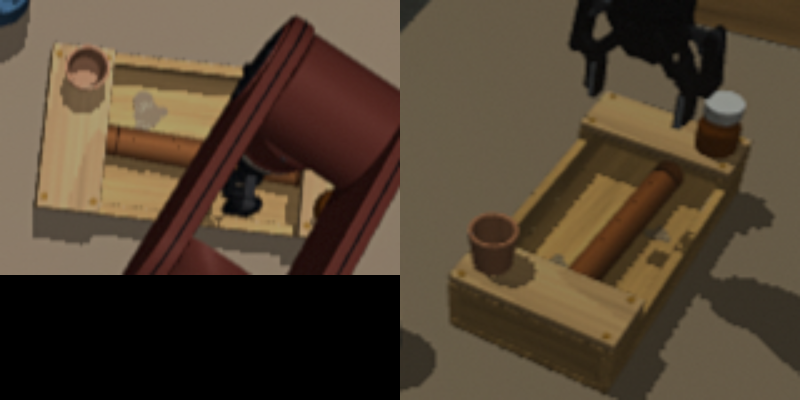

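The gripper is centred over the pin between the shelves, with the pot and jar clear. Descending.

Request:
{"method": "step_arm", "body": {
  "series": [
    [[0, 0, 0, 0, 0, 0.35, -1], [0, 0, 0, 0, 0, 0.7, -1], [0, 0, 0, 0, 0, 1, -1], [0, 0, 0, 0, 0, 1, -1]]
  ]
}}

```text
clock: 2.12
tcp_pos: [0.5174, -0.2552, 0.1463]
eef_rot: [0.763, 0.647, -0.002, -0.007]
contact_force: [-1.3, 1.7, -1.5]
width: 0.0853
```

Request:
{"method": "step_arm", "body": {
  "series": [
    [[0, 0, 0, 0, 0, 0.2, -1], [0, 0, 0, 0, 0, 0.4, -1], [0, 0, 0, 0, 0, 0.58, -1], [0, 0, 0, 0, 0, 0.66, -1], [0, 0, 0, 0, 0, 0.66, -1]]
  ]
}}

```text
clock: 2.53
tcp_pos: [0.5161, -0.2543, 0.0795]
eef_rot: [0.763, 0.647, -0.002, -0.008]
contact_force: [-0.9, 0.3, 0.3]
width: 0.0853
```

Request:
{"method": "step_arm", "body": {
  "series": [
    [[0, 0, 0, 0, 0, 0, 1], [0, 0, 0, 0, 0, 0, 1], [0, 0, 0, 0, 0, 0, 1], [0, 0, 0, 0, 0, 0, 1], [0, 0, 0, 0, 0, 0, 1], [0, 0, 0, 0, 0, 0, 1], [0, 0, 0, 0, 0, 0, 1], [0, 0, 0, 0, 0, 0, 1], [0, 0, 0, 0, 0, 0, 1], [0, 0, 0, 0, 0, 0, 1]]
  ],
  "squeeze": 70
}}

```text
clock: 3.37
tcp_pos: [0.5182, -0.2554, 0.0821]
eef_rot: [0.763, 0.647, -0.001, -0.005]
contact_force: [2.1, 0.8, 6.3]
width: 0.0342
```

Run:
```python
from h import *
now()
```

```text
t 3.37 grasp [ 0.5177 -0.2551  0.0282] x [0.164 0.986 0.005] F [2.1 0.8 6.3] w 0.0342
```

Request:
{"method": "step_arm", "body": {
  "series": [
    [[0, 0, 0, 0, 0, -0.03, 1], [0, 0, 0, 0, 0, -0.05, 1], [0, 0, 0, -0.05, 0, -0.06, 1], [0, 0, 0, -0.1, 0, -0.06, 1], [0, 0, 0, -0.1, 0, -0.06, 1], [0, 0, 0, -0.1, 0, -0.06, 1]]
  ]
}}

```text
clock: 3.87
tcp_pos: [0.5162, -0.2657, 0.0876]
eef_rot: [0.763, 0.646, -0.001, -0.005]
contact_force: [-1.0, -0.2, -2.8]
width: 0.0341
```

Run:
```python
from h import *
now()
from plant import arm
f=arm.camera("side");np.savez("pics/s2.npz",**f)
cv2.imwrite("pics/s2.png",cv2.resize(f["frame"][60:210,230:390],None,fx=5,fy=4.8))
```

```text
t 3.87 grasp [ 0.5157 -0.2653  0.0337] x [0.165 0.986 0.005] F [-1.  -0.2 -2.8] w 0.0341
```

View pics/s2.png

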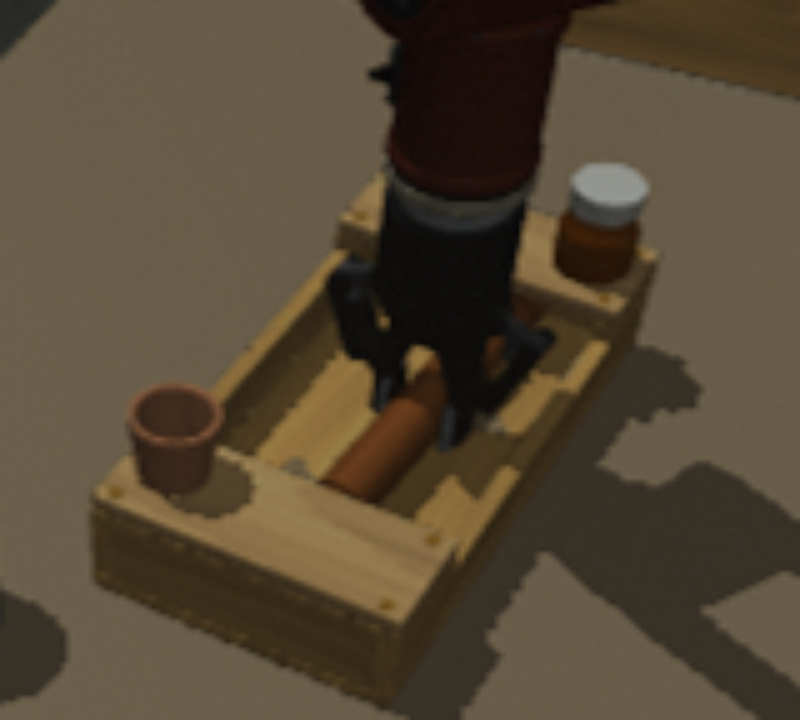

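The side view shows the pin gripped near its middle and clear of the floor; its near end is at about (340,480) in the crop. Next I shift it 1 cm towards the jar end and tip the near end up by 16°.

Request:
{"method": "step_arm", "body": {
  "series": [
    [[0, 0, 0, -0.06, 0, 0, 1], [0, 0, 0, -0.12, 0, 0, 1], [0, 0.011, 0, -0.145, 0, -0.02, 1], [0, 0.022, 0, -0.163, 0, -0.044, 1], [0, 0.033, 0, -0.18, 0, -0.085, 1], [0, 0.044, 0, -0.2, 0, -0.127, 1], [0, 0.055, 0, -0.22, 0, -0.165, 1], [0, 0.067, 0, -0.237, 0, -0.203, 1], [0, 0.078, 0, -0.255, 0, -0.24, 1], [0, 0.089, 0, -0.274, 0, -0.277, 1], [0, 0.089, 0, -0.274, 0, -0.277, 1], [0, 0.089, 0, -0.274, 0, -0.277, 1], [0, 0.089, 0, -0.274, 0, -0.277, 1]]
  ]
}}

```text
clock: 5.0
tcp_pos: [0.5117, -0.2928, 0.1148]
eef_rot: [0.756, 0.639, 0.105, -0.095]
contact_force: [-0.0, 0.0, -1.9]
width: 0.0343
```

Run:
```python
from h import *
now()
from plant import arm
f=arm.camera("side");np.savez("pics/s3.npz",**f)
cv2.imwrite("pics/s3.png",cv2.resize(f["frame"][60:210,230:390],None,fx=5,fy=4))
```

```text
t 5.0 grasp [ 0.5136 -0.2778  0.063 ] x [0.161 0.946 0.28 ] F [-0.   0.  -1.9] w 0.0343
```

View pics/s3.png

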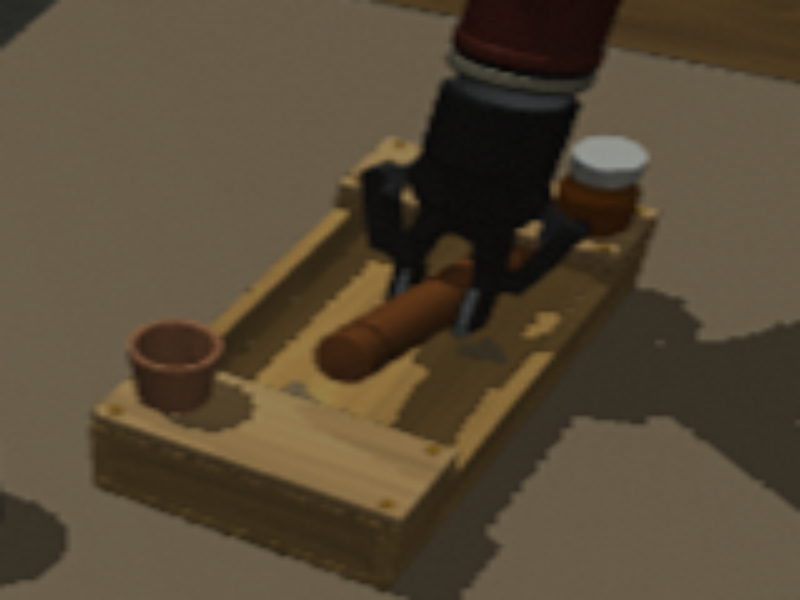

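The near end now stands above the shelf edge, with only the pin's weight on the wrist. I draw it out along its own axis, then lift.

Request:
{"method": "step_arm", "body": {
  "series": [
    [[0, 0, 0, 0.12, 0, 0, 1], [0, 0, 0, 0.25, 0, 0, 1], [0, 0, 0, 0.37, 0, 0, 1], [0, 0, 0, 0.5, 0, 0, 1], [0, 0, 0, 0.62, 0, 0, 1], [0, 0, 0, 0.75, 0, 0, 1], [0, 0, 0, 0.75, 0, 0, 1], [0, 0, 0, 0.8, 0, -0.2, 1], [0, 0, 0, 0.86, 0, -0.4, 1], [0, 0, 0, 0.92, 0, -0.58, 1], [0, 0, 0, 0.98, 0, -0.78, 1], [0, 0, 0, 1, 0, -0.95, 1], [0, 0, 0, 1, 0, -0.95, 1]]
  ]
}}

```text
clock: 6.13
tcp_pos: [0.5261, -0.2256, 0.2383]
eef_rot: [0.756, 0.64, 0.105, -0.092]
contact_force: [0.2, -0.7, -1.4]
width: 0.0341
```

Run:
```python
from h import *
now();go([.55,-.15,.25],85,0);go([.5246,.2588,.25],96,0)
```

```text
t 6.13 grasp [ 0.5284 -0.2109  0.1866] x [0.159 0.948 0.277] F [ 0.2 -0.7 -1.4] w 0.0341
turn [ 0.0022 -0.0893 -0.0248] shift [ 0.936  0.109 -0.413] tcp goal [ 0.55   -0.15    0.3039]
turn [ 0.0108 -0.0889 -0.0856] shift [ 4.77  -0.815  0.696] tcp goal [0.5246 0.2588 0.3039]
```

Request:
{"method": "step_arm", "body": {
  "series": [
    [[0, -0.01, 0, 0.15, 0, -0.1, 1], [0, -0.025, 0, 0.3, 0.02, -0.2, 1], [0, -0.045, -0.005, 0.5, 0.05, -0.3, 1], [0, -0.065, -0.015, 0.7, 0.08, -0.4, 1], [0.002, -0.08, -0.02, 0.85, 0.1, -0.41, 1], [0.002, -0.089, -0.025, 0.94, 0.11, -0.41, 1], [0.002, -0.089, -0.025, 0.94, 0.11, -0.41, 1]]
  ]
}}

```text
clock: 6.72
tcp_pos: [0.5508, -0.147, 0.3037]
eef_rot: [0.736, 0.677, 0.001, 0.0]
contact_force: [1.0, 1.0, -2.5]
width: 0.0343
```

Request:
{"method": "step_arm", "body": {
  "series": [
    [[0, 0, 0, 0.25, 0, 0, 1], [0, 0, 0, 0.5, 0, 0, 1], [0, 0, 0, 0.75, 0, 0, 1], [0, 0, 0, 1, 0, 0, 1]]
  ]
}}

```text
clock: 7.05
tcp_pos: [0.5585, -0.0471, 0.302]
eef_rot: [0.736, 0.677, 0.0, -0.001]
contact_force: [0.6, 0.3, -2.5]
width: 0.0345
```

Request:
{"method": "step_arm", "body": {
  "series": [
    [[0, 0, 0, 0.25, 0, 0, 1], [0, 0, 0, 0.5, 0, 0, 1], [0, 0, 0, 0.75, 0, 0, 1], [0, 0, 0, 1, 0, 0, 1]]
  ]
}}

```text
clock: 7.38
tcp_pos: [0.5664, 0.0529, 0.3004]
eef_rot: [0.737, 0.676, -0.0, -0.002]
contact_force: [-0.3, 0.4, -2.4]
width: 0.0339
```

Request:
{"method": "step_arm", "body": {
  "series": [
    [[0, 0, 0, 0.25, 0, 0, 1], [0, 0, 0, 0.5, 0, 0, 1], [0, 0, 0, 0.75, 0, 0, 1], [0, 0, 0, 1, 0, 0, 1]]
  ]
}}

```text
clock: 7.72
tcp_pos: [0.5747, 0.1529, 0.2988]
eef_rot: [0.737, 0.676, -0.001, -0.003]
contact_force: [-0.0, -0.2, -2.7]
width: 0.0342
```

Run:
```python
from h import *
now();go([.5246,.2588,.2],96,0)
```

```text
t 7.72 grasp [0.5744 0.153  0.2449] x [0.087 0.996 0.003] F [-0.  -0.2 -2.7] w 0.0342
turn [-0.0019 -0.001  -0.061 ] shift [ 1.011 -0.588  0.456] tcp goal [0.5246 0.2588 0.2539]
```

Request:
{"method": "step_arm", "body": {
  "series": [
    [[0, 0, -0.015, 0.25, -0.15, 0, 1], [0, 0, -0.03, 0.5, -0.3, 0.1, 1], [0, 0, -0.045, 0.75, -0.45, 0.25, 1], [-0.002, -0.001, -0.061, 1, -0.59, 0.45, 1], [-0.002, -0.001, -0.061, 1, -0.59, 0.45, 1], [-0.002, -0.001, -0.061, 1, -0.59, 0.45, 1]]
  ]
}}

```text
clock: 8.22
tcp_pos: [0.5224, 0.2579, 0.2512]
eef_rot: [0.669, 0.744, -0.002, -0.001]
contact_force: [-0.3, -1.5, -1.8]
width: 0.0342
```

Request:
{"method": "step_arm", "body": {
  "series": [
    [[0, 0, 0, 0, 0, 0.25, 1], [0, 0, 0, 0, 0, 0.5, 1], [0, 0, 0, 0, 0, 0.7, 1], [0, 0, 0, 0, 0, 0.85, 1], [0, 0, 0, 0, 0, 0.9, 1], [0, 0, 0, 0, 0, 0.9, 1], [0, 0, 0, 0, 0, 0.9, 1]]
  ]
}}

```text
clock: 8.8
tcp_pos: [0.5229, 0.257, 0.1618]
eef_rot: [0.669, 0.743, -0.002, -0.001]
contact_force: [0.2, 0.0, -2.4]
width: 0.0344
```

Run:
```python
from h import *
now();go([.5246,.2588,.108],96,0)
from plant import arm
o=np.zeros((600,800,3),np.uint8)
f=arm.camera("side");np.savez("pics/s4.npz",**f);o[:,400:]=cv2.resize(f["frame"][84:384,130:330],(400,600))
f=arm.camera("top");np.savez("pics/t4.npz",**f);o[:400,:400]=cv2.resize(f["frame"][100:300,100:300],(400,400))
cv2.imwrite("pics/m4.png",o)
```

```text
t 8.8 grasp [0.5226 0.2569 0.1079] x [-0.104  0.995 -0.001] F [ 0.2  0.  -2.4] w 0.0344
turn [-0.0015  0.0002 -0.    ] shift [ 0.016  0.019 -0.001] tcp goal [0.5246 0.2588 0.1619]
```

View pics/m4.png

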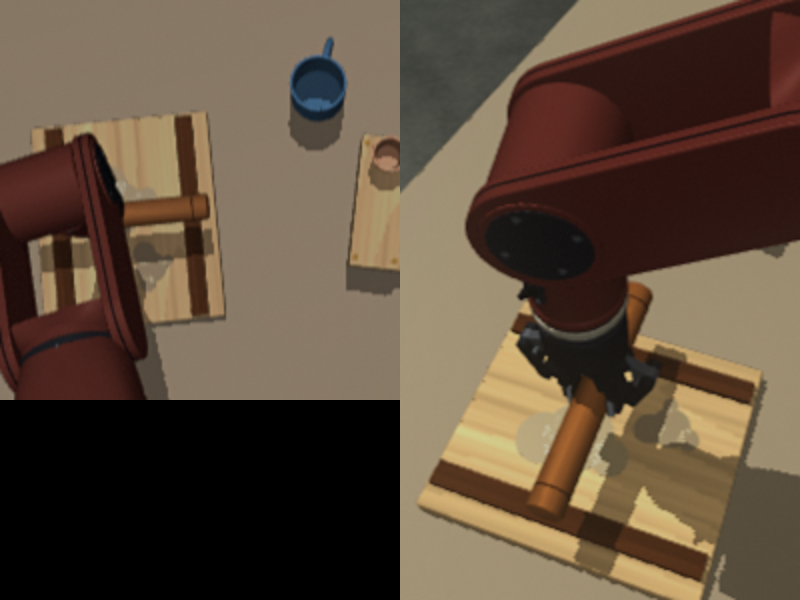

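The pin is held across both strips, square to them. The top view shows one end near (205,207), and the mug and pot have not moved. I check its height and tilt numerically from depth, then hold still and hand in.

Run:
```python
from h import *
for n in("s4","t4"):
    c=dict(np.load(f"pics/{n}.npz"));P=world(c);hsv=cv2.cvtColor(c["frame"],cv2.COLOR_BGR2HSV)
    q=P[(P[...,2]>.08)&(P[...,2]<.14)&(abs(P[...,0]-.523)<.05)&(abs(P[...,1]-.257)<.14)&(hsv[...,0]>7)&(hsv[...,1]>100)]
    y=q[:,1];print(n,len(q),"y range",y.min().round(3),y.max().round(3))
    for a,b in((.13,.16),(.16,.2),(.3,.34),(.34,.39)):
        k=q[(y>a)&(y<b)]
        if len(k)>5: print(a,"x med",np.median(k[:,0]).round(3),"ztop",np.percentile(k[:,2],97).round(4))
```

```text
s4 1590 y range 0.128 0.377
0.13 x med 0.528 ztop 0.1281
0.16 x med 0.519 ztop 0.1269
0.3 x med 0.512 ztop 0.1273
0.34 x med 0.509 ztop 0.1271
t4 554 y range 0.129 0.343
0.13 x med 0.536 ztop 0.1307
0.16 x med 0.53 ztop 0.1301
```

Request:
{"method": "step_arm", "body": {
  "series": [
    [[0, 0, 0, 0, 0, 0, 1], [0, 0, 0, 0, 0, 0, 1], [0, 0, 0, 0, 0, 0, 1], [0, 0, 0, 0, 0, 0, 1], [0, 0, 0, 0, 0, 0, 1], [0, 0, 0, 0, 0, 0, 1]]
  ]
}}

```text
clock: 9.4
tcp_pos: [0.5232, 0.2577, 0.1629]
eef_rot: [0.669, 0.743, -0.001, -0.001]
contact_force: [0.1, -0.2, -2.6]
width: 0.0341
```

Level: the top of the pin is 127–128 mm high at both ends. Its centre is at y ≈ 0.2525, about 6 mm from the board's middle, and its axis is about 91 mm above the board.

```bash
python3 -c "
from h import *
from plant import arm
now();print(arm.sign_off())"
```

```text
t 9.4 grasp [0.5231 0.2577 0.109 ] x [-0.105  0.994 -0.   ] F [ 0.1 -0.2 -2.6] w 0.0341
the job is handed in; nothing more can be done
None
```

The pin is out of the trough, held still across the guide strips over the board, and the job is handed in at 9.4 s (limit 48 s). I gripped it across the middle, tipped the mug-side end up 16° in the opening and drew it out along its own axis. I then levelled it and carried it to the board.

Last checks:
- **Level:** the top of the pin measured 127–128 mm high at both ends.
- **Position:** its axis is about 91 mm above the board and its centre about 6 mm from the board's middle. It lies within about 1° of square to the strips.
- **Contact:** the wrist feels about 2.6 N, roughly the pin's weight, so it should be touching nothing else.
- **Left alone:** the mug and pot look unmoved in the last picture. The jar was outside that crop; it was last seen in place while the pin was being tipped.

Nothing failed. Two readings were slightly off:
- **Finger opening:** it reads 34 mm on the 36 mm pin.
- **Floor contact:** the wrist felt about 6 N while gripping, probably the fingertips touching the trough floor because the arm stopped about 5 mm low.

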